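# Save the spacer sleeve, then tip the parts tray out over the bin's rim

## Task

Take the spacer sleeve out of the aluminium parts tray and slide it fully down over the slim spindle. Then hook the notch under the tray's spout over the rounded rim at the bin's low front, level at first, and with the tray resting on that rim as a pivot swing it up by its handle until every nut and pin has slid into the bin. Set the empty tray back flat on its mat, let go, and leave the other things on the bench where they are.

Things in the scene. Friction and masses are not known exactly. Their poses are not given: they have to be found in the camera images.
- tray: Loose aluminium scoop tray, about 0.3 kg. Origin: under its flat floor; z up, spout to -y, handle at +y. Floor 4 mm thick, y -55 to 65, 138 mm wide (130 inside); side walls 28 high, back wall 32. From y -55 to -95 it ramps up 13 mm to a level open spout ending at y -131, underside z 13, top z 17. A rib below (front face y -97, z 1 to 14) and the spout's underside form the notch for the bin's rim.
- tray_grip (a point): Middle of the tray's handle, (0, 87, 63) mm in the tray's frame, tray's axes. The handle is a flat plate 8 mm thick, 50 mm wide along x, rising from the back wall and leaning back 30 deg from the tray's z towards its +y; it goes on 23 mm up the plate from this point, 34 mm down it to the back wall. Pinch it across its thickness, fingers along the plate.
- tray_notch (a point): Where the bin rim's bead centre line lies when the notch sits on it: (0, -102, 8) mm in the tray's frame, 5 mm ahead of the rib's face, 5 mm below the spout's underside; tray's axes. Tipping turns the tray about +x here (spout down); about 70 deg empties it.
- tray_center (a point): Centre of the tray's whole length, (0, -30, 16) mm in the tray's frame; axes of the tray
- sleeve_center (a point): Centre of the steel spacer sleeve: loose plain tube 40 mm outside, 26 mm bore, 36 mm high, standing on end on the tray's flat floor among the small parts, about 0.09 kg; z is its axis, either end up is the same
- nut1: steel hexagon nut, 24 mm across flats, 12 mm thick, lying flat in the tray; origin at its centre
- nut2: as nut1
- pin1: steel dowel pin, 10 mm across, 30 mm long, lying in the tray; origin at its centre, x along it
- pin2: as pin1
- spindle_seat (a point): Centre of the base top of the slim spindle, where the sleeve comes to rest; z up. Fixed base 72 mm across, 12 mm high; shaft 20 mm across, standing 53 mm above this point, its last 7 mm tapered
- bin: Fixed grey plastic hopper-front parts bin; origin under its centre, low front towards its +y. Outside 192 (x) x 200 (y) mm, walls 4 mm, floor 5 mm, side and back walls 130 mm high, front wall low
- bin_rim (a point): Middle of the centre line of the round bead (10 mm thick, along the bin's x) on top of the low front wall, 80 mm above the bench, 98 mm ahead (+y) of the bin's centre; between the side walls there are 184 mm; axes of the bin
- bin_floor (a point): centre of the bin's inner floor, 5 mm above the bench; axes of the bin
- mat: Fixed black rubber mat on which the tray stands at the start, 190 (x) x 250 (y) mm, 4 mm thick; origin under its centre
- stub: bystander: short stout steel stub on a round base 72 mm across: stub 38 mm thick, 58 mm high over all - the sleeve does not fit it; loose
- oil: bystander: white oil bottle, 48 mm across, 120 mm high, loose
- tape: bystander: roll of black tape lying flat, 72 mm across, 22 mm high, loose
- driver: bystander: screwdriver, 160 mm long, lying
- can: bystander: blue can, 56 mm across, 140 mm high, loose
- brush: bystander: small brush, 120 mm long, lying
- carton: bystander: small carton 60 x 90 x 35 mm, loose

How it is judged:
By the outcome, as a careful person would: the job done as asked, in the order asked, and still so for the second after the job is handed in, with the robot touching nothing.
It also fails if it takes over 67 s, if anything falls off the work surface, if the arm or the gripper's body presses on something with over 40 N, if the wrist force passes 120 N, or if a joint passes its speed limit or range.

## Robot

A 6-joint arm with a two-finger parallel gripper is mounted at the origin on the work surface. World frame = base frame: x ahead of the robot, y to its left, z up, the work surface at z = 0. Lengths are in m, angles in rad, forces in N, time in s.
With the tool pointing down it reaches from about 0.275 to 0.875 m from the base axis. Payload 12.5 kg.
Tool frame: the origin (TCP) lies on the centre line of the jaws, within the pads' length; the fingertips stand r.finger_overhang ahead of it and the grasp point (between the pads) lies 3 mm ahead of it (r.finger_overhang is the distance from the TCP to the fingertips, in m); z points along the fingers, y is the line along which they close (so a half turn about z gives the same grasp; the last joint's range is limited). The gripper opens to 85 mm and grips with 20 to 120 N. Pads are 22 mm wide; open, the fingers measure 114 mm over their backs; the gripper's body (76 mm by 85 mm) begins 54 mm behind the grasp point. The pads swing forward as they close: fully open they stand 13 mm farther back than shut.
Start: joints at [1.213, 0.351, 1.652, -0, 1.139, -0.085], TCP at [0.148, 0.53, 0.253] pointing down, gripper open.
Joint ranges: [-2.75, 2.75], [-0.79, 2.1], [0.01, 2.65], [-1.57, 4.71], [0.07, 3.14], [-2.87, 2.87]. Speed limits (rad/s): [2.22, 2.22, 2.79, 3.14, 3.14, 3.14].

## Interface

Orientations are given as a unit quaternion [x, y, z, w].
In Python, from cell import r, optics gives the robot as it stands. The module is installed in compiled form; this text tells all that it offers. Calls block until the motion is done:
- r.move_to(position, orientation): joint-space move of the TCP to a pose.
- r.move_linear(position, rot=None, vel=0.15): straight line of the TCP; rot=None keeps the orientation; vel is the mean speed in m/s.
- r.set_joints(angles): joint-space move.
- r.set_gripper(opening, squeeze=None): opening from 0.0 (shut) to 1.0 (fully open); squeeze is the grip in N (None keeps the last); returns when the fingers have stopped.
- r.sleep(seconds).
- r.inverse_kinematics(position, orientation): joint angles nearest the present ones, or None.
- optics.get_image(name): name is "scene" or "top" or "wrist"; returns a dict with "pixels" (480x640x3 uint8, red, green, blue), "depth" (480x640 float32, m along the optical axis (not along the pixel's ray), 0 where there is no reading), "fx", "fy", "cx", "cy" (pixels), "D" ([k1, k2, p1, p2, k3] as OpenCV has them; the pictures are not rectified), "camera_from_world" (4x4, takes a point from world to camera coordinates); the wrist camera has in their place "mount" (4x4, takes a point from camera to tool coordinates, whose origin is the TCP and whose axes are the flange's). Camera axes: x right, y down, z forward; pixel columns grow to the right and rows downward; lengths in m; the calibration is good to about 2 mm. A picture is of the moment at which its call begins: read the wrist's pose just before it.
A pose or a line that the arm cannot do raises r.PlanningError and nothing moves.
- r.hand_in(): hands the job in; it is judged then, once.
Readings, each from a call of its own:
- r.current_t(): time.
- r.current_q(): joint angles.
- r.current_qvel(): joint speeds.
- r.current_effort(): joint torques, N m.
- r.current_tool_pos(): TCP position.
- r.current_ee_rot(): TCP orientation.
- r.current_contact_force(): force on the tool from outside, world axes, zero at the start.
- r.current_torque(): the same for the moment, N m.
- r.current_opening(): opening from 0.0 (shut) to 1.0 (fully open).
- r.current_finger_force(): force on a finger pad.
Only numpy, scipy, OpenCV 4.12 (cv2) and the standard library are available. Lean on these libraries where they do the work, as an engineer would, in place of code of your own. Each camera call takes 0.05 s, during which the arm holds its last target. There are 200 camera calls.

## Working session

There is one attempt and no reset: what is moved stays moved. The work goes in short steps, each a Python script; the robot and the scene stay as the last script left them, time stands still between calls to the robot, and variables do not carry over. Pictures are saved under pics/ and viewed, at most 10 in all, crops included, and the job is handed in when it is done.

```bash
mkdir -p pics; cat > h.py <<'E'
import numpy as np, cv2, pickle
from scipy.spatial.transform import Rotation as R
from cell import r, optics
def cap(n):
    T=np.eye(4)
    if n=="wrist":
        T[:3,:3]=R.from_quat(r.current_ee_rot()).as_matrix(); T[:3,3]=r.current_tool_pos()
    d=optics.get_image(n)
    d["wfc"]=T@np.array(d["mount"]) if n=="wrist" else np.linalg.inv(np.array(d["camera_from_world"]))
    d["K"]=np.array([[d["fx"],0,d["cx"]],[0,d["fy"],d["cy"]],[0,0,1.]])
    return d
def save(d,f): cv2.imwrite("pics/"+f,cv2.cvtColor(d["pixels"],cv2.COLOR_RGB2BGR))
def rays(d,uv):
    p=cv2.undistortPoints(np.array(uv,float).reshape(-1,1,2),d["K"],np.array(d["D"],float)).reshape(-1,2)
    return np.c_[p,np.ones(len(p))]
def onplane(d,uv,z):
    v=rays(d,uv)@d["wfc"][:3,:3].T; o=d["wfc"][:3,3]
    return o+v*((z-o[2])/v[:,2])[:,None]
def cloud(d):
    u,v=np.meshgrid(np.arange(640),np.arange(480))
    c=rays(d,np.c_[u.ravel(),v.ravel()])*d["depth"].reshape(-1,1)
    return (c@d["wfc"][:3,:3].T+d["wfc"][:3,3]).reshape(480,640,3)
def proj(d,P):
    T=np.linalg.inv(d["wfc"])
    return cv2.projectPoints(np.array(P,float).reshape(-1,1,3),cv2.Rodrigues(T[:3,:3])[0],T[:3,3],d["K"],np.array(d["D"],float))[0].reshape(-1,2)
E
python3 - <<'E'
from h import *
print(r.finger_overhang,r.current_t())
for n in("top","scene"):
    d=cap(n);save(d,n+"0.png");pickle.dump(d,open(n+"0.pkl","wb"));print(n,d["wfc"].round(3).tolist())
d=cap("wrist");print(np.array(d["mount"]).round(4).tolist())
E
```

```text
0.022 0.0
top [[0.007, -0.992, 0.126, 0.425], [-1.0, -0.007, -0.004, 0.028], [0.005, -0.126, -0.992, 1.266], [0.0, 0.0, 0.0, 1.0]]
scene [[-0.514, 0.696, -0.501, 1.032], [0.858, 0.418, -0.3, 0.277], [0.0, -0.584, -0.812, 0.821], [0.0, 0.0, 0.0, 1.0]]
[[0.0005, -0.9643, -0.2649, 0.0664], [1.0, 0.0005, 0.0002, -0.0002], [-0.0001, -0.2649, 0.9643, -0.1205], [0.0, 0.0, 0.0, 1.0]]
```

View pics/top0.png

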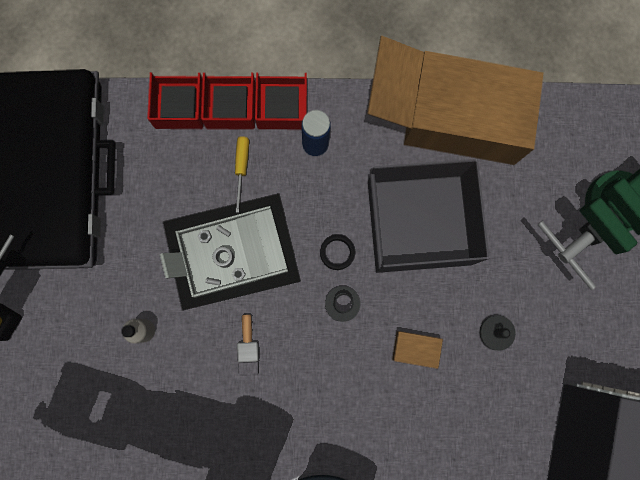

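View pics/scene0.png

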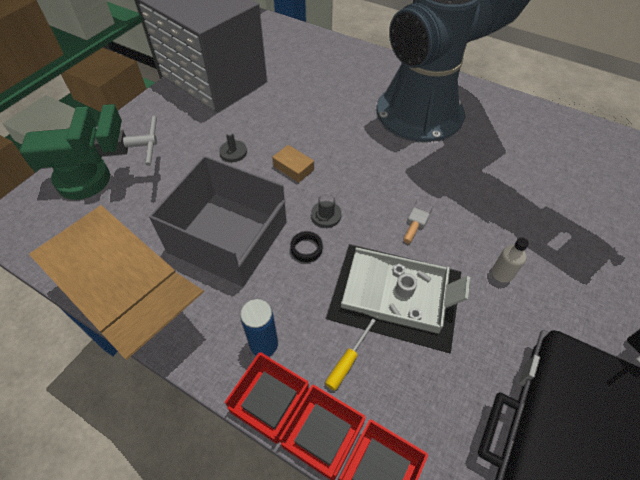

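Top view: tray at (235,255) with its handle to the left (172,265) and the sleeve at (224,257). The bin is at (428,215) with its low front at its left edge (375,220). The slim spindle is at (498,332), the stub at (343,302).

```bash
cat > m.py <<'E'
from h import *
d=pickle.load(open("top0.pkl","rb"));s=pickle.load(open("scene0.pkl","rb"))
C=cloud(d);S=cloud(s)
def box(C,u0,u1,v0,v1): return C[v0:v1,u0:u1].reshape(-1,3)
def rect(P): 
    c,wh,a=cv2.minAreaRect((P[:,:2]*1000).astype(np.float32)); return np.round(c,1),np.round(wh,1),round(a,2)
b=C[300:460,100:200];print("bench z",np.median(C[380:420,330:390,2]),"nan depth frac",(d["depth"]==0).mean())
P=box(C,365,492,155,275)
for lo,hi in((.07,.1),(.115,.14)):
    q=P[(P[:,2]>lo)&(P[:,2]<hi)];print("bin",lo,len(q),rect(q))
q=P[(P[:,2]>.115)&(P[:,2]<.14)];print("z",np.percentile(q[:,2],[10,50,90]))
q=P[(P[:,2]>.07)&(P[:,2]<.095)&(P[:,1]>P[:,1].max()-.03)];print("rimz",len(q),np.percentile(q[:,2],[10,50,90,98]))
# mat
hsv=cv2.cvtColor(d["pixels"],cv2.COLOR_RGB2HSV)
m=np.zeros((480,640),np.uint8);m[190:312,160:302]=(d["pixels"][190:312,160:302].max(2)<35)
print("mat",rect(onplane(d,np.argwhere(m)[:,::-1],.004)))
t=np.zeros((480,640),np.uint8);t[190:312,172:302]=((hsv[...,1]<40)&(hsv[...,2]>120))[190:312,172:302]
t=cv2.morphologyEx(t,cv2.MORPH_OPEN,np.ones((3,3)))
print("tray",rect(onplane(d,np.argwhere(t)[:,::-1],.034)))
P=box(C,155,302,190,312);q=P[(P[:,2]>.055)];print("handle",len(q),rect(q),q.mean(0))
q=P[(P[:,2]>.024)];print("tray walls",len(q),rect(q))
for nm,C_,b,lo in(("spindle top",C,(478,520,312,352),.05),("sp scene",S,(215,250,125,165),.05),("stub",C,(325,362,283,322),.045),("stub sc",S,(308,345,190,228),.045),("sleeve",C,(212,238,243,270),.035),("sleeve sc",S,(393,420,268,302),.035),("can",C,(300,332,108,156),.13)):
    P=box(C_,*b);q=P[P[:,2]>lo];print(nm,len(q),(q.mean(0).round(4),np.ptp(q,0).round(3),q[:,2].max().round(3)) if len(q) else "")
P=box(C,478,520,312,352);q=P[(P[:,2]>.007)&(P[:,2]<.017)];print("sp base",cv2.minEnclosingCircle((q[:,:2]*1000).astype(np.float32)))
P=box(S,215,250,125,165);q=P[(P[:,2]>.007)&(P[:,2]<.017)];print("sp base sc",cv2.minEnclosingCircle((q[:,:2]*1000).astype(np.float32)))
E
python3 m.py
```

```text
bench z -0.0008472842536076941 nan depth frac 0.004176432291666666
bin 0.07 1348 (array([ 633.6, -197.3]), array([192.4, 202. ]), 4.82)
bin 0.115 1103 (array([ 634.6, -199.8]), array([194.2, 200.9]), 4.86)
z [0.11847985 0.12754951 0.13118863]Traceback (most recent call last):
  File "m.py", line 12, in <module>
    q=P[(P[:,2]>.07)&(P[:,2]<.095)&(P[:,1]>P[:,1].max()-.03)];print("rimz",len(q),np.percentile(q[:,2],[10,50,90,98]))
                                                                                  ~~~~~~~~~~~~~^^^^^^^^^^^^^^^^^^^^^^
    return _quantile_unchecked(
        a, q, axis, out, overwrite_input, method, keepdims, weights)
    return _ureduce(a,
                    func=_quantile_ureduce_func,
    ...<5 lines>...
                    overwrite_input=overwrite_input,
                    method=method)
    r = func(a, **kwargs)
    result = _quantile(arr,
                       quantiles=q,
    ...<2 lines>...
                       out=out,
                       weights=wgt)
    slices_having_nans = np.isnan(arr[-1, ...])
                                  ~~~^^^^^^^^^
IndexError: index -1 is out of bounds for axis 0 with size 0
```

```bash
sed -i 's/P\[:,1\]>P\[:,1\].max()-.03)\];print("rimz",len(q)/P[:,1]>-.125)];print("rimz",len(q),rect(q)/' m.py; sed -i 's/reshape(-1,3)$/reshape(-1,3); /; s/return C\[v0:v1,u0:u1\].reshape(-1,3);/P=C[v0:v1,u0:u1].reshape(-1,3); return P[P[:,2]<.5]/' m.py; python3 m.py
```

```text
bench z -0.0008472842536076941 nan depth frac 0.004176432291666666
bin 0.07 1348 (array([ 633.6, -197.3]), array([192.4, 202. ]), 4.82)
bin 0.115 1103 (array([ 634.6, -199.8]), array([194.2, 200.9]), 4.86)
z [0.11847985 0.12754951 0.13118863]
rimz 533 (array([ 625.7, -106. ]), array([ 34.6, 191.7]), 89.42) [0.07922379 0.08300445 0.08662811 0.09033618]
mat (array([572.2, 191.1]), array([189.7, 247.9]), 14.23)
tray (array([578.1, 184. ]), array([142.9, 187.3]), 15.87)
handle 375 (array([536.3, 301.5]), array([50.2, 26.5]), 16.05) [0.53535813 0.30146722 0.07221829]
tray walls 1509 (array([564.6, 202.7]), array([139.4, 231.9]), 15.72)
spindle top 64 (array([ 0.4084, -0.3522,  0.0597]), array([0.018, 0.02 , 0.017]), np.float64(0.067))
sp scene 99 (array([ 0.4761, -0.3072,  0.0929]), array([0.149, 0.119, 0.083]), np.float64(0.133))
stub 87 (array([ 0.4637, -0.0382,  0.0553]), array([0.035, 0.038, 0.016]), np.float64(0.062))
stub sc 103 (array([ 0.4734, -0.0333,  0.0539]), array([0.036, 0.038, 0.017]), np.float64(0.062))
sleeve 190 (array([0.5562, 0.2026, 0.0426]), array([0.038, 0.038, 0.014]), np.float64(0.049))
sleeve sc 227 (array([0.5573, 0.2032, 0.043 ]), array([0.039, 0.039, 0.014]), np.float64(0.049))
can 565 (array([0.8005, 0.0181, 0.1386]), array([0.052, 0.052, 0.016]), np.float64(0.146))
sp base ((407.81439208984375, -356.09979248046875), 36.29498291015625)
sp base sc ((406.8124694824219, -354.6015625), 37.821006774902344)
```

```bash
cat >> h.py <<'E'
TO=np.array([.5607,.2166,.004]); TY=np.radians(15.8)      # tray origin, yaw
BY=np.radians(4.85); RIM=np.array([.6262,-.1019,.080])
SLV=np.array([.5567,.2029]); SPN=np.array([.4075,-.355])
def Rz(a): return R.from_euler("z",a)
def down(yaw,flip): return Rz(yaw)*R.from_euler("x",np.pi)*R.from_euler("z",np.pi*flip)
def traypose(yaw,org,tilt=0): return Rz(yaw)*R.from_euler("x",tilt),np.array(org)
NOTCH=np.array([0,-.102,.008]);GRIP=np.array([0,.087,.063])
def grip_tool(Rt,o,flip,along=0.):
    """TCP pose holding handle; along: m backed off up the plate"""
    Rg=Rt*R.from_euler("x",np.pi-np.radians(30))*R.from_euler("z",np.pi*flip)
    g=o+Rt.apply(GRIP); return g-Rg.apply([0,0,.003+along]),Rg
def notch_pose(tilt,rim=None,yaw=None,off=(0,0,0)):
    Rt=Rz(BY if yaw is None else yaw)*R.from_euler("x",tilt)
    return Rt,(RIM if rim is None else rim)+np.array(off)-Rt.apply(NOTCH)
E
python3 - <<'E'
from h import *
for f in(0,1):
    print("flip",f)
    L=[("slv",np.r_[SLV,.2],down(TY,f)),("slvlo",np.r_[SLV,.047],down(TY,f)),("spn",np.r_[SPN,.2],down(0,f)),("spnlo",np.r_[SPN,.05],down(0,f)),("hndl+",*grip_tool(*traypose(TY,TO),f,.08)),("hndl",*grip_tool(*traypose(TY,TO),f))]
    for t in(0,15,30,45,60,70,75): L.append(("n%d"%t,*grip_tool(*notch_pose(np.radians(t)),f)))
    for n,p,q in L:
        j=r.inverse_kinematics(p,q.as_quat()); print(n,np.round(p,3),None if j is None else np.round(j,2), np.round(q.apply([0,0,1]),2) if n in("hndl","n70") else "")
E
```

```text
flip 0
slv [0.557 0.203 0.2  ] [ 0.27  0.48  1.59 -0.    1.07  1.57] 
slvlo [0.557 0.203 0.047] [ 0.27  0.7   1.67 -0.    0.77  1.57] 
spn [ 0.408 -0.355  0.2  ] [-0.8   0.4   1.73 -0.    1.02  0.77] 
spnlo [ 0.408 -0.355  0.05 ] [-0.8   0.63  1.81 -0.    0.7   0.77] 
hndl+ [0.526 0.34  0.139] [ 0.68  0.73  1.42 -0.5   1.26  2.2 ] 
hndl [0.537 0.302 0.07 ] [ 0.62  0.8   1.49 -0.55  1.11  2.23] [ 0.14 -0.48 -0.87]
n0 [0.61  0.088 0.138] [ 0.26  0.67  1.53 -0.58  1.11  2.06] 
n15 [0.612 0.067 0.185] [ 0.13  0.56  1.53 -0.3   1.08  1.76] 
n30 [0.615 0.034 0.225] [-0.02  0.5   1.5  -0.    1.14  1.47] 
n45 [ 0.618 -0.008  0.255] [-0.19  0.5   1.44  0.26  1.28  1.21] 
n60 [ 0.622 -0.057  0.274] [-0.34  0.56  1.36  0.47  1.47  1.03] 
n70 [ 0.625 -0.091  0.279] [-0.44  0.63  1.3   0.59  1.61  0.95] [-0.05  0.64 -0.77]
n75 [ 0.627 -0.108  0.279] [-0.48  0.67  1.26  0.65  1.68  0.92] 
flip 1
slv [0.557 0.203 0.2  ] [ 0.27  0.48  1.59 -0.    1.07 -1.58] 
slvlo [0.557 0.203 0.047] [ 0.27  0.7   1.67 -0.    0.77 -1.58] 
spn [ 0.408 -0.355  0.2  ] [-0.8   0.4   1.73 -0.    1.02 -2.37] 
spnlo [ 0.408 -0.355  0.05 ] [-0.8   0.63  1.81 -0.    0.7  -2.37] 
hndl+ [0.526 0.34  0.139] [ 0.68  0.73  1.42 -0.5   1.26 -0.95] 
hndl [0.537 0.302 0.07 ] [ 0.62  0.8   1.49 -0.55  1.11 -0.91] [ 0.14 -0.48 -0.87]
n0 [0.61  0.088 0.138] [ 0.26  0.67  1.53 -0.58  1.11 -1.09] 
n15 [0.612 0.067 0.185] [ 0.13  0.56  1.53 -0.3   1.08 -1.38] 
n30 [0.615 0.034 0.225] [-0.02  0.5   1.5  -0.    1.14 -1.68] 
n45 [ 0.618 -0.008  0.255] [-0.19  0.5   1.44  0.26  1.28 -1.93] 
n60 [ 0.622 -0.057  0.274] [-0.34  0.56  1.36  0.47  1.47 -2.11] 
n70 [ 0.625 -0.091  0.279] [-0.44  0.63  1.3   0.59  1.61 -2.19] [-0.05  0.64 -0.77]
n75 [ 0.627 -0.108  0.279] [-0.48  0.67  1.26  0.65  1.68 -2.22]
```

```bash
python3 - <<'E'
from h import *
r.move_to([*SLV,.2],down(TY,1).as_quat())
d=cap("wrist");save(d,"w1.png");pickle.dump(d,open("w1.pkl","wb"))
C=cloud(d);P=C.reshape(-1,3)
n=np.linalg.norm(P[:,:2]-SLV,axis=1)
q=P[(n<.03)&(P[:,2]>.038)&(P[:,2]<.06)];print(r.current_t(),len(q),q.mean(0),np.median(q[:,2]),cv2.minEnclosingCircle((q[:,:2]*1000).astype(np.float32)))
q=P[(P[:,2]>.058)&(P[:,2]<.1)&(P[:,1]>.26)&(P[:,1]<.34)];print("handle",len(q),cv2.minAreaRect((q[:,:2]*1000).astype(np.float32)) if len(q) else"")
q=P[(P[:,2]>.026)&(P[:,2]<.04)&(n>.04)&(abs(P[:,0]-.56)<.12)&(abs(P[:,1]-.2)<.14)];print("walls",len(q),cv2.minAreaRect((q[:,:2]*1000).astype(np.float32)))
E
```

```text
2.1 1201 [0.55519815 0.20242382 0.04341426] 0.04361607446595356 ((555.8854370117188, 202.7404022216797), 19.969030380249023)
handle 2872 ((535.09619140625, 302.0068359375), (49.65266799926758, 23.305038452148438), 15.678337097167969)
walls 4230 ((567.4876708984375, 189.30902099609375), (138.19479370117188, 203.70774841308594), 15.79202651977539)
```

View pics/w1.png

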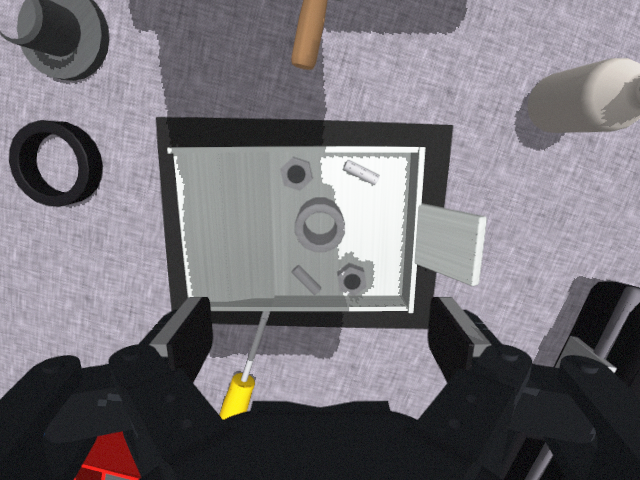

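Wrist view: the sleeve is at (320,224), nuts at (296,173) and (351,278), pins at (361,172) and (307,279). Nothing reaches above 20 mm, so fingertips kept above that clear all of it. The handle is at (450,245).

```bash
sed -i 's/^TO=.*/TO=np.array([.5599,.2168,.004]); TY=np.radians(15.75)/; s/^SLV=np.array(\[[^]]*\])/SLV=np.array([.5557,.2027])/; s/; SLV=.*; SPN/; SLV=np.array([.5557,.2027]); SPN/' h.py; python3 - <<'E'
from h import *
r.set_gripper(.68,40)
r.move_linear([*SLV,.047],down(TY,1).as_quat(),vel=.12)
print(r.current_contact_force())
r.set_gripper(0.,40); print("op",r.current_opening(),r.current_finger_force())
r.move_linear([*SLV,.20],vel=.15); print("op",r.current_opening(),r.current_contact_force())
A=np.r_[SPN+[.0,.075],.20]
r.move_to(A,down(-.65,1).as_quat())
d=cap("wrist");save(d,"w2.png");pickle.dump(d,open("w2.pkl","wb"));print(r.current_t(),r.current_opening())
P=cloud(d).reshape(-1,3);n=np.linalg.norm(P[:,:2]-SPN,axis=1)
q=P[(n<.03)&(P[:,2]>.05)&(P[:,2]<.08)];print("shaft",len(q),cv2.minEnclosingCircle((q[:,:2]*1000).astype(np.float32)),np.percentile(q[:,2],98))
q=q[q[:,2]>.062];print("tip",len(q),q.mean(0))
q=P[(n<.05)&(P[:,2]>.006)&(P[:,2]<.018)];print("base",len(q),cv2.minEnclosingCircle((q[:,:2]*1000).astype(np.float32)),np.median(q[:,2]))
E
```

```text
[-0.52422209  0.02719023 -0.21303248]
op 0.4470401084352296 39.578829389065504
op 0.446387107944104 [ 0.66554831 -0.15962517 -1.0082357 ]
7.275 0.4469676971959326
shaft 362 ((407.2152404785156, -355.2786865234375), 10.16271686553955) 0.06483182299696738
tip 95 [ 0.40472475 -0.35287787  0.0634403 ]
base 3192 ((406.6386413574219, -356.1611022949219), 36.18423843383789) 0.011804457298713877
```

View pics/w2.png

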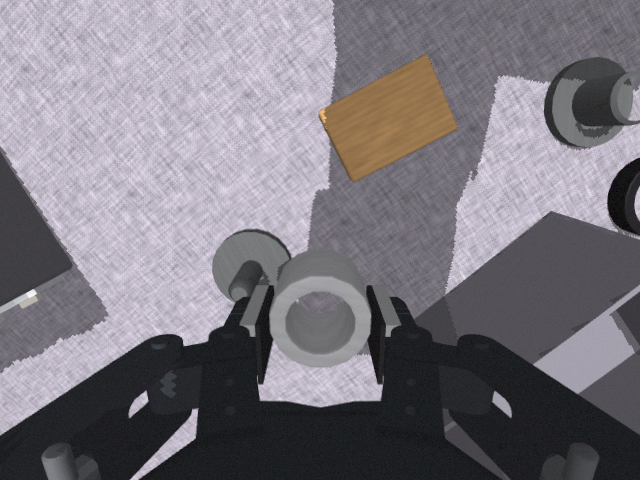

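The held sleeve is at (320,320), gripped upright between the pads. The spindle is at (245,275). I'll check the sleeve's offset in the tool frame, then slide it on.

```bash
python3 - <<'E'
from h import *
d=pickle.load(open("w2.pkl","rb"));u,v=np.meshgrid(np.arange(640),np.arange(480))
M=np.array(d["mount"]);c=rays(d,np.c_[u.ravel(),v.ravel()])*d["depth"].reshape(-1,1)
T=(c@M[:3,:3].T+M[:3,3]);
k=(abs(u.ravel()-320)<46)&(v.ravel()>265)&(v.ravel()<370)&(abs(T[:,0])<.026)&(T[:,2]>-.01)&(T[:,2]<.03)
q=T[k]; zt=np.percentile(q[:,2],5);q=q[q[:,2]<zt+.004]
(cx,cy),rad=cv2.minEnclosingCircle((q[:,:2]*1000).astype(np.float32));print("sleeve in tool",cx,cy,rad,zt)
S=np.array([.407,-.3557]); Rd=down(-.65,1); off=Rd.apply([cx/1e3,cy/1e3,0])[:2]
p=S-off if abs(rad-20)<2 and np.hypot(cx,cy)<6 else S
print(p,off)
r.move_linear([*p,.12],vel=.15)
r.move_linear([*p,.085],vel=.06);f0=r.current_contact_force()[2]
for z in np.arange(.080,.0485,-.003):
    r.move_linear([*p,z],vel=.04);f=r.current_contact_force();
    if abs(f[2]-f0)>8: print("contact",z,f);break
print(z,r.current_contact_force(),r.current_tool_pos(),r.current_t())
E
```

```text
sleeve in tool -0.04494293034076691 0.020153652876615524 20.00943374633789 0.0033509236275339636
[ 0.40695202 -0.35568885] [ 4.79750555e-05 -1.11548539e-05]
contact 0.049999999999999975 [-2.91153136  3.55324726 16.75209047]
0.049999999999999975 [-2.91153136  3.55324726 16.75209047] [ 0.40741265 -0.35611567  0.05130605] 11.6667
```

Contact came at TCP z = 51.3 mm, which is the seated height. I'll release, retreat, check it, and go to the handle.

```bash
python3 - <<'E'
from h import *
r.set_gripper(.7,60)
p=r.current_tool_pos();r.move_linear([p[0],p[1],.16],vel=.2)
d=cap("wrist");P=cloud(d).reshape(-1,3);n=np.linalg.norm(P[:,:2]-[.407,-.3557],axis=1)
q=P[(n>.0125)&(n<.021)&(P[:,2]>.02)&(P[:,2]<.07)];print("sleeve top",np.percentile(q[:,2],[50,90,97]))
Rt,o=traypose(TY,TO)
pt,q=grip_tool(Rt,o,1,.11)
r.move_linear([p[0],p[1],.25],vel=.3)
r.move_to(pt+[0,0,.06],q.as_quat()); 
d=cap("wrist");save(d,"w3.png");pickle.dump(d,open("w3.pkl","wb"));print(r.current_t())
P=cloud(d).reshape(-1,3);L=Rt.inv().apply(P-o)
h=L[(abs(L[:,0])<.04)&(L[:,2]>.05)&(L[:,2]<.09)&(L[:,1]>.06)&(L[:,1]<.12)]
n=np.array([0,np.cos(np.pi/6),-.5]);a=np.array([0,.5,np.cos(np.pi/6)])
g=h-GRIP;print(len(h),"x",np.percentile(g[:,0],[1,99]),"normal",np.percentile(g@n,[2,25,50,75,98]),"along",np.percentile(g@a,[2,98]))
E
```

```text
sleeve top [0.04723667 0.04838454 0.04880952]
15.8
983 x [-0.02576251  0.0228038 ] normal [-0.00361034 -0.00337507 -0.00113564  0.0015628   0.00414382] along [-0.01362618  0.02080625]
```

View pics/w3.png

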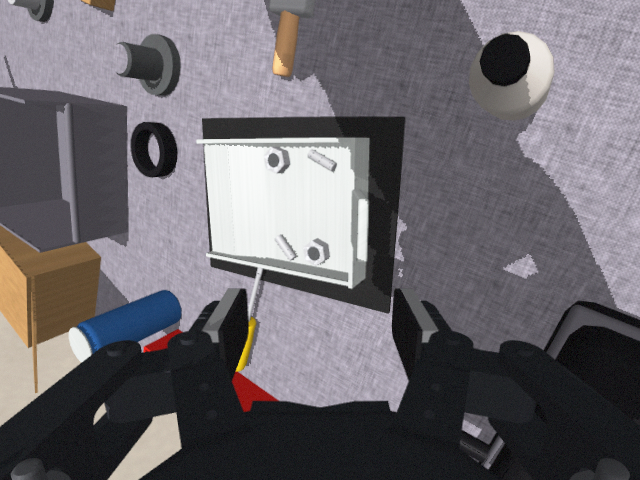

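Sleeve top is at 48 mm, so it's fully seated. The view shows the handle edge-on at (362,225) and all four parts still in the tray. The bin's rim bead is at (70,170). Next I'll grasp the handle and lift, measuring the rim from this same picture.

```bash
sed -i 's/^TO=np.array(\[[^]]*\])/TO=np.array([.5587,.2165,.004])/' h.py; python3 - <<'E'
from h import *
d=pickle.load(open("w3.pkl","rb"));P=cloud(d).reshape(-1,3)
L=Rz(BY).inv().apply(P-[*RIM[:2],0]);k=(abs(L[:,0])<.085)&(abs(L[:,1])<.012)&(L[:,2]>.078)&(L[:,2]<.095)
q=L[k];print("rim rel: n",len(q),"y",np.percentile(q[:,1],[3,50,97]),"z",np.percentile(q[:,2],[50,95]),"slope",np.polyfit(q[:,0],q[:,1],1))
Rt,o=traypose(TY,TO)
for a in(.07,0):
    pt,q=grip_tool(Rt,o,1,a); r.move_linear(pt,q.as_quat(),vel=.15)
print(r.current_contact_force())
r.set_gripper(0.,110);print("op",r.current_opening(),r.current_finger_force(),r.current_contact_force())
pt,q=grip_tool(Rt,o+[0,0,.03],1);r.move_linear(pt,vel=.08)
pt,q=grip_tool(Rt,o+[0,0,.105],1);r.move_linear(pt,vel=.12)
print(r.current_contact_force(),r.current_opening(),r.current_t())
d=cap("wrist");save(d,"w4.png");pickle.dump(d,open("w4.pkl","wb"))
o=o+[0,0,.105];L=Rt.inv().apply(cloud(d).reshape(-1,3)-o)
k=(abs(L[:,0])<.06)&(L[:,1]>-.05)&(L[:,1]<.04)&(L[:,2]>-.015)&(L[:,2]<.02);q=L[k]
for _ in range(3):
    A=np.c_[q[:,:2],np.ones(len(q))];w=np.linalg.lstsq(A,q[:,2],rcond=None)[0];q=q[abs(A@w-q[:,2])<.002]
print("floor: tilt x,y slope, z",w,len(q))
k=(abs(L[:,0])<.06)&(L[:,1]>-.14)&(L[:,1]<-.1)&(L[:,2]>0)&(L[:,2]<.04);print("spout z",np.median(L[k,2]),"ymin",np.percentile(L[k,1],1),"pos",r.current_tool_pos()-pt)
k=(abs(L[:,0])<.08)&(L[:,1]>-.05)&(L[:,1]<.05)&(L[:,2]>.022)&(L[:,2]<.04);print("walls x",np.percentile(L[k,0],[1,99]))
E
```

```text
rim rel: n 917 y [-0.00074933  0.00419379  0.00659952] z [0.08260899 0.08495081] slope [0.00185513 0.0037683 ]
[-0.13864503  0.18533198 -0.03881879]
op 0.07507891241588341 107.18027472496033 [-0.3570822   2.31411554  0.07115195]
[-0.35833936 -0.39831632 -4.07370945] 0.07597788705147665 19.0333
floor: tilt x,y slope, z [-0.00773034 -0.00502466  0.00295963] 8321
spout z 0.015037360926007229 ymin -0.13148248816863586 pos [-0.00039567 -0.00026182 -0.00097647]
walls x [-0.06862276  0.06797807]
```

View pics/w4.png

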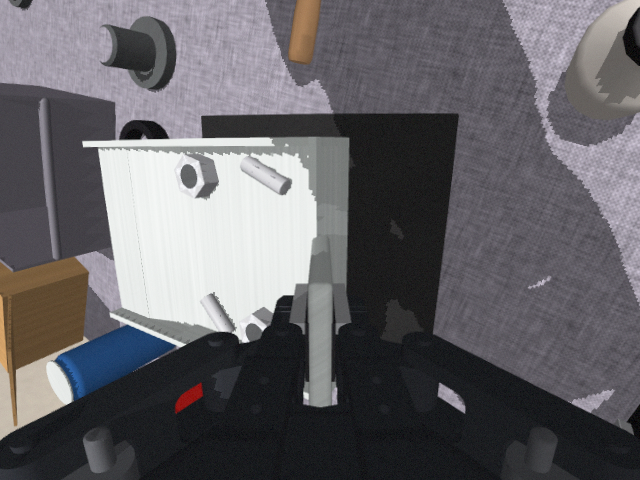

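View: the tray is lifted and level with its four parts in it, and its pose matches the model to about 2 mm. Next I'll carry it to the rim, then do a guarded lowering and a guarded pull against the rib.

```bash
python3 - <<'E'
from h import *
RIM0=np.array([.6262,-.1006,.080])
def go(off,vel):
    Rt,o=notch_pose(0,RIM0,BY,Rz(BY).apply(off)); p,q=grip_tool(Rt,o,1); r.move_linear(p,q.as_quat(),vel=vel)
F=lambda:Rz(BY).inv().apply(r.current_contact_force())
go([0,.065,.032],.13); go([0,.0045,.025],.1); r.sleep(.2)
f0=F();print("f0",f0,r.current_t())
y=.0045;z=.025
for z in [.012,.007]+list(np.arange(.005,-.0061,-.001)):
    go([0,y,z],.05 if z>.006 else .02);f=F()
    if f[2]-f0[2]>5: break
print("z",z,f-f0,r.current_tool_pos());f1=f
while y>-.008:
    y-=.001;go([0,y,z],.02);f=F()
    if abs(f[1]-f1[1])>5: break
print("y",y,z,f-f0,r.current_opening(),r.current_t())
d=cap("wrist");save(d,"w5.png")
d=cap("scene");cv2.imwrite("pics/s5.png",cv2.resize(cv2.cvtColor(d["pixels"],cv2.COLOR_RGB2BGR)[140:380,130:470],None,fx=2.2,fy=2.2))
E
```

```text
f0 [ 0.13372596  0.8575883  -3.25908399] 21.45
z 0.001 [-0.24048314  2.15636959  5.80695608] [0.60991072 0.0938388  0.13893181]
y -0.0015000000000000005 0.001 [-1.21118164 12.66732463 10.69711562] 0.08046349260579291 24.8583
```

View pics/s5.png

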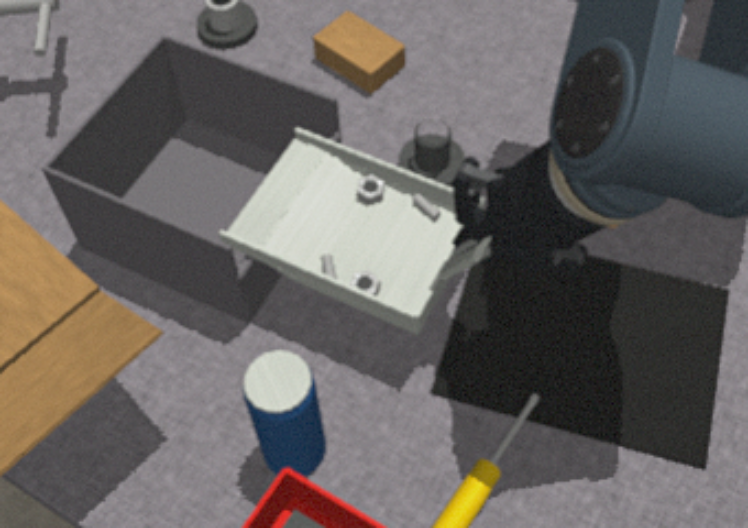

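The scene crop shows the spout hooked over the bin's front rim, tray level, parts still in it. Both contacts were felt, on the rim's top and against the rib. Now the tipping, with the force watched.

```bash
cat >> h.py <<'E'
RIM0=np.array([.6262,-.1006,.080]); PIV=RIM0+Rz(BY).apply([0,-.0006,.0015])
def tilt(deg,vel=.09,bias=(0,-.0009,-.0007)):
    Rt,o=notch_pose(np.radians(deg),PIV,BY); p,q=grip_tool(Rt,o+Rt.apply(bias),1); r.move_linear(p,q.as_quat(),vel=vel)
    return Rt.inv().apply(r.current_contact_force()).round(1)
E
python3 - <<'E'
from h import *
b=np.array([0,-.0009,-.0007])
for a in list(range(8,73,8)):
    f=tilt(a,.09,b);print(a,f,end=" ")
    if np.linalg.norm(f)>35: print("STOP");break
    if f[2]>18: b[2]+=.0006
    if f[2]<1: b[2]-=.0006
    if f[1]>18: b[1]+=.0006
    if f[1]<1: b[1]-=.0006
r.sleep(.6);print(b,r.current_t(),r.current_opening())
d=cap("top");cv2.imwrite("pics/t6.png",cv2.resize(cv2.cvtColor(d["pixels"],cv2.COLOR_RGB2BGR)[130:330,240:520],None,fx=2.5,fy=2.5))
E
```

```text
8 [-0.4 14.9  8.4] 16 [-0.4 13.8  5.9] 24 [-0.5 12.   6.2] 32 [ 0.5 10.6  5.8] 40 [1.4 9.7 4.9] 48 [2.2 8.2 5. ] 56 [-0.2  7.2  5.4] 64 [1.4 6.  5.5] 72 [2.1 6.  5.9] [ 0.     -0.0009 -0.0007] 29.6833 0.07777551362628198
```

View pics/t6.png

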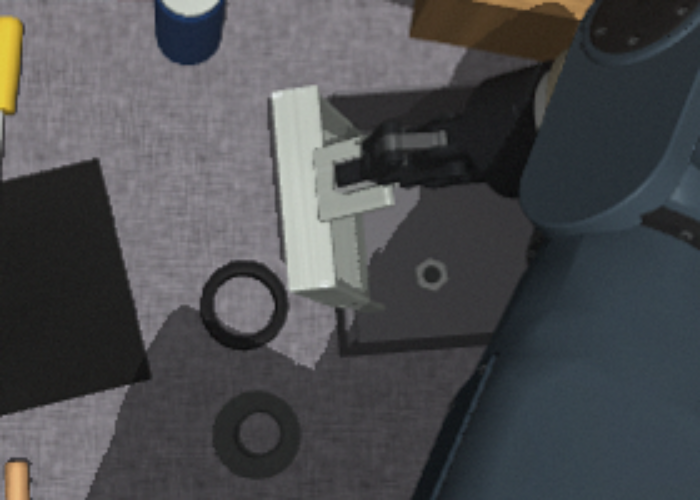

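The top crop shows the tray tipped and one nut on the bin floor at (432,274); the arm hides the rest. I'll look from the scene and wrist cameras together.

```bash
python3 - <<'E'
from h import *
a=cap("scene")["pixels"][100:330,120:420];b=cap("wrist")["pixels"]
im=np.hstack([cv2.resize(a,(400,307)),cv2.resize(b,(400,307))]);cv2.imwrite("pics/c7.png",cv2.cvtColor(im,cv2.COLOR_RGB2BGR))
E
```

```text
(no output)
```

View pics/c7.png

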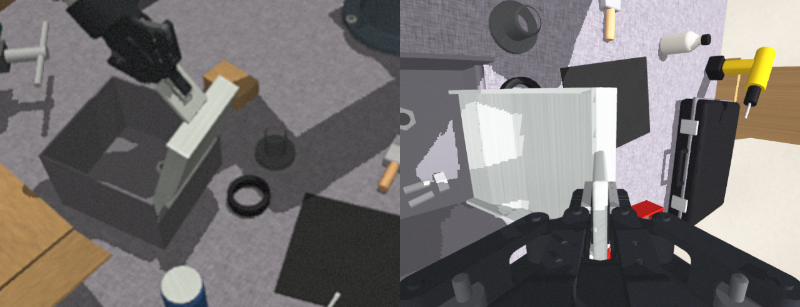

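The wrist view shows a bare tray floor, with a nut at (408,118) and pins near (420,190) on the bin floor. Now back to level, unhook, and return to the mat.

```bash
python3 - <<'E'
from h import *
for a in range(60,-1,-12): f=tilt(a,.11)
print("level",f)
def go(off,vel):
    Rt,o=notch_pose(0,RIM0,BY,Rz(BY).apply(off)); p,q=grip_tool(Rt,o,1); r.move_linear(p,q.as_quat(),vel=vel)
go([0,.003,.004],.05);go([0,.004,.028],.08);go([0,.07,.032],.12)
Rt,_=traypose(TY,TO)
def at(dz,vel):
    p,q=grip_tool(Rt,TO+[0,0,dz],1);r.move_linear(p,q.as_quat(),vel=vel)
at(.10,.14);at(.02,.12);at(.006,.05);r.sleep(.2);f0=r.current_contact_force()[2]
for dz in np.arange(.005,-.004,-.001):
    at(dz,.02);f=r.current_contact_force()[2]
    if f-f0>3: break
print("down",dz,f-f0,r.current_t())
r.set_gripper(.45,40)
p,q=grip_tool(Rt,TO+[0,0,dz],1,.08);r.move_linear(p,vel=.12)
r.move_linear(p+[0,.03,.12],vel=.25)
r.move_to([.35,.35,.35],down(TY,1).as_quat())
d=cap("top");save(d,"t8.png");C=cloud(d)
P=C[190:312,155:302].reshape(-1,3);L=Rt.inv().apply(P-TO)
for k,n in(((abs(L[:,0])<.06)&(L[:,1]>-.05)&(L[:,1]<.05)&(L[:,2]<.015)&(L[:,2]>-.01),"floor"),):
    A=np.c_[L[k][:,:2],np.ones(k.sum())];print(n,np.linalg.lstsq(A,L[k][:,2],rcond=None)[0])
q=P[(P[:,2]>.024)&(P[:,2]<.2)];print("tray",cv2.minAreaRect((q[:,:2]*1000).astype(np.float32)))
b=cap("scene");save(b,"s8.png");print(r.current_t(),r.current_opening())
for nm,bx,lo,hi in(("stub",(325,362,283,322),.045,.08),("can",(300,332,108,156),.13,.16),("sleeve",(478,520,312,352),.04,.055)):
    q=C[bx[2]:bx[3],bx[0]:bx[1]].reshape(-1,3);q=q[(q[:,2]>lo)&(q[:,2]<hi)];print(nm,q.mean(0).round(4),np.ptp(q,0).round(3))
im=np.hstack([cv2.resize(d["pixels"][130:370,100:540],(790,431))]);i2=cv2.resize(b["pixels"][120:350,140:480],(250,169));im[262:,540:]=i2
cv2.imwrite("pics/c8.png",cv2.cvtColor(im,cv2.COLOR_RGB2BGR))
E
```

```text
level [ 1.  21.9 12.4]
down -0.001 9.638783271759333 38.875
floor [ 0.00395511 -0.00251585  0.00314776]
tray ((564.674560546875, 201.954833984375), (139.313232421875, 232.05453491210938), 15.69154167175293)
41.65 0.4488037797344805
stub [ 0.4635 -0.0381  0.0549] [0.035 0.037 0.016]
can [0.8005 0.0182 0.1387] [0.051 0.052 0.015]
sleeve [ 0.4073 -0.353   0.0468] [0.037 0.039 0.014]
```

View pics/t8.png

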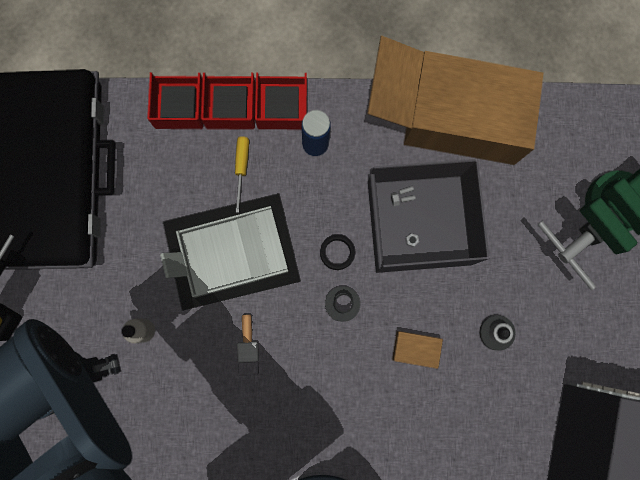

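The tray is empty and flat on its mat. One nut is at (412,240) in the bin, the other nut and both pins are at about (400,196), and the sleeve is on the spindle at (500,333). The bystanders haven't moved.

```bash
python3 -c "
from h import *
print(r.hand_in())"
```

```text
the job is handed in; nothing more can be done
None
```

The job is done and handed in at about 42 s of robot time: the sleeve is fully seated on the spindle, both nuts and both pins are in the bin, the empty tray is back flat on its mat and released, and the bystanders look unmoved in the final top view.

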